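# Pump a one-hand bar clamp onto a picture frame

### The arm

A 6-joint arm with a two-finger parallel gripper is mounted at the origin on the work surface. World frame = base frame: x ahead of the robot, y to its left, z up, the work surface at z = 0. Lengths are in mm, angles in degrees, forces in N, time in s.
With the tool pointing down it reaches from about 375 to 825 mm from the base axis. Payload 5.5 kg.
Tool frame: the origin (TCP) lies midway between the tips of the shut fingers; the grasp point (between the pads) lies 19 mm behind it; z points along the fingers, y is the line along which they close (so a half turn about z gives the same grasp; the last joint's range is limited). The gripper opens to 85 mm and grips with 20 to 120 N. Pads are 22 mm wide; open, the fingers measure 114 mm over their backs; the gripper's body (76 mm by 85 mm) begins 54 mm behind the grasp point. The pads swing forward as they close: fully open they stand 13 mm farther back than shut.
Start: joints at [77.063, 17.962, -2.699, 69.339, 0, 90], TCP at [134.329, 584.765, 202.299] pointing down, gripper open.
Joint ranges: [-152.73, 152.73], [-39.44, 99.34], [-58.76, 71.6], [-118.89, 123.64], [-81.53, 83.1], [-180, 180]. Speed limits (degrees/s): [136.94, 136.94, 172.46, 180, 180, 180].

### API

Orientations are given as [roll, pitch, yaw] about the fixed x, y, z axes, in that order (R = Rz(yaw) Ry(pitch) Rx(roll)).
In Python, from rig import telemetry, viewer, hand_in gives the robot as it stands.
- The arm moves only by the tool drive_tool, never from a script. Its argument "rows" is a list of rows, each an object with "translation": the shift along the tool's x, y, z in m, a list of three; "roll": the turn about the tool's z in rad. A call has 1 to 8 rows; each row is the pose to reach, as a shift and turn from the pose commanded when the call began, along the tool's axes at that moment; what a row does not reach only later rows make up. A row lasts 1/10 s, in which the tool goes at most 50 mm and 8.59 degrees, less where a joint would pass 70% of its speed; a pose out of reach is approached as far as the arm can. A call with a gripper value outside its range is refused whole. "claw" is the opening, from 0 (shut) to 1 (fully open), set as the call begins (left out, the last holds). The fingers move at their own pace and stop on an object; "newtons" is the grip in N (left out, the last holds). Time passes only in rows, so rows that repeat a pose let the fingers close. It gives the time, the measured TCP pose, the force, the opening and the grip force at its end, in the units of the state.
- telemetry.read_state(): the state, without advancing time (a new reading comes with each control period).
- viewer.get_image(name): name is "scene" or "top" or "wrist"; returns (picture, depth): 384x512x3 uint8, red, green, blue; 384x512 float32, mm along the optical axis (not along the pixel's ray), 0 where there is no reading.
- viewer.camera_model(name): a dict with "fx", "fy", "cx", "cy" (pixels), "k1" (the pictures are not rectified: a ray, as slopes to the right and down, at radius r is drawn at 1 + k1 r^2 times it, then the intrinsics apply), "R" (3x3) and "t" (3): a world point X has camera coordinates R X + t; the wrist camera has in their place "hand_eye" (4x4, takes a point from camera to tool coordinates, whose origin is the TCP and whose axes are the flange's). Camera axes: x right, y down, z forward; pixel columns grow to the right and rows downward; lengths in mm; the calibration is good to about 2 mm. A picture is of the moment at which its call begins: read the wrist's pose just before it. camera_model takes no time and is no camera call.
- hand_in(): hands the job in; it is judged then, once.
The state is a dict: "time_s": time; "q": joint angles; "dq": joint speeds; "effort": joint torques, N m; "ee_pos": TCP position; "tcp_rot": TCP orientation; "wrist_force": force on the tool from outside, world axes, zero at the start; "torque": the same for the moment, N m; "opening": finger opening in mm; "gripper_force": force on a finger pad.
Only numpy, scipy, OpenCV 4.12 (cv2) and the standard library are available. Lean on these libraries where they do the work, as an engineer would, in place of code of your own. Each camera call takes 0.05 s, during which the arm holds its last target. There are 200 camera calls.

### The job

Lay the small wooden picture frame flat on the bench between the two jaws of the blue bar clamp, let go of it, and pump the orange trigger again and again until the sliding jaw grips the frame firmly and square. Stop there: a fresh pull should meet about 16 N well before the end of its travel, but never be forced, or the soft pine is crushed. Close the jaw with the trigger only, not by pushing on it, leave the trigger sprung back out, and leave the other things on the bench where they are.

Things in the scene. Friction and masses are not known exactly. Their poses are not given: they have to be found in the camera images.
- frame_center (a point): centre, half-way up, of the loose pale wooden picture frame: 96 x 96 mm outside, 28 mm high, rails 20 mm wide round a 56 x 56 mm through opening; about 0.11 kg. Its x and y axes run along its sides, z up. A rail can be pinched from above across its 20 mm (rail centre lines lie 38 mm from the centre).
- clamp: blue one-hand bar clamp lying on its side, screwed down. Origin on the bench below the bar, level with the fixed jaw's face. y runs along the bar (20 mm wide, 33 to 41 mm high, centred on x = 0), x along the jaws. The frame goes on the bench at y below 0, its centre at x = 66 mm (46 to 88 will do). Jaws reach to x = 100, 48 mm high, rubber faces x = 38 to 94. Blue housing round the bar: 55 mm high.
- handle (a point): middle of the black fixed handle behind the trigger, 90 mm out from the trigger's pivot: a bar 22 mm thick along the clamp's y, 32 mm high (21 to 53 mm), sticking out to x = -106 mm in the clamp's axes, with nothing below it. Handle and trigger together are 67 mm wide at rest, 43 mm fully pulled.
- fixed_face (a point): centre of the fixed jaw's rubber face, 21 mm above the bench; the frame goes on its -y side (clamp axes).
- jaw_face (a point): centre of the sliding jaw's rubber face, 21 mm above the bench; it faces the clamp's +y and moves that way as the trigger is pumped. It starts 116 to 134 mm from the fixed face; its travel is 50 mm from the widest. The rubber gives about 1 mm per 10 N of grip.
- jaw: the sliding jaw with its steel bar, one piece; slides along the clamp's y axis, held by the ratchet against going back. Its origin coincides with the clamp's when the jaw is widest open. Not to be pushed by hand (8 N at most).
- trigger_grip (a point): point on the orange trigger's front face (towards the clamp's -y), 90 mm from its pivot, half-way up. The trigger is a bar 12 mm thick and 28 mm high (23 to 51 mm above the bench); its upright pivot is at x = +20, y = +30 mm in the clamp's axes; at rest it points along the clamp's -x and sticks out of the housing to x = -100 mm. Nothing below it, free room in front.
- trigger (a joint): trigger angle, rad: 0 released (springs back), 0.27 fully pulled to the clamp's +y, towards the handle. A full pull (24 mm at 90 mm from the pivot) moves the jaw about 7 mm; 3 to 5 pulls reach the frame. There a free pull takes 3 to 7 N; 16 N leaves 22 N of grip (14 N if met late in the pull: pull afresh), 12 N some 14 N, over 20 N crushes the wood (50 N). It stiffens by 1 to 2 N/mm.
- square: bystander: red marking square, a flat triangle with 110 mm legs, 16 mm high; leave it where it is.
- glue: bystander: white glue bottle, 56 mm across, 140 mm tall; leave it where it is.
- brush: bystander: flat brush, about 200 mm long, origin under its middle; leave it where it is.
- tape: bystander: roll of pale tape lying flat, 84 mm across, 24 mm high; leave it where it is.
- plane: bystander: small dark steel hand plane, 170 x 50 mm, about 48 mm high; leave it where it is.
- offcut: bystander: wood offcut 150 x 45 x 20 mm; leave it where it is.
- spare_clamp: bystander: spare blue screw clamp lying flat, 260 x 110 mm, 24 mm high; not the one to use; leave it where it is.
Mind the look-alikes: they are no part of the job. What is shaped like the part that bears frame_center but red is not meant.

How it is judged:
By the outcome, as a careful person would: the job done as asked, in the order asked, and still so for the second after the job is handed in, with the robot touching nothing.
It also fails if it takes over 67 s, if anything falls off the work surface, if the arm or the gripper's body presses on something with over 40 N, if the wrist force passes 120 N, or if a joint passes its speed limit or range.

## Working session

There is one attempt and no reset: what is moved stays moved. The work goes in short steps, Python scripts to look and compute and a tool call to move; the robot and the scene stay as the last step left them, time stands still between calls to the robot, and variables do not carry over. Pictures are saved under pics/ and viewed, at most 10 in all, crops included, and the job is handed in when it is done.

Besides the shell and the picture viewer there is one more tool, called after "Call:" as name(argument=value, ...) on one line, values as JSON. drive_tool: Moves the arm, as the interface text tells. Its arguments: {"type":"object","properties":{"rows":{"type":"array"},"claw":{"type":"number"},"newtons":{"type":"number"}},"required":["rows"]}

```bash
mkdir -p pics; ls
cat > h.py <<'E'
import numpy as np, cv2
from rig import telemetry, viewer, hand_in
def ray(c,px):
    p=np.array([(px[0]-c['cx'])/c['fx'],(px[1]-c['cy'])/c['fy']]); s=p.copy()
    for _ in range(20): s=p/(1+c['k1']*(s@s))
    return np.array([s[0],s[1],1.])
def at_z(c,px,z,R=None,t=None):
    R=np.array(c['R']);t=np.array(c['t']).ravel()
    o=-R.T@t; d=R.T@ray(c,px); return o+d*(z-o[2])/d[2]
E
python3 - <<'E'
from h import *
s=telemetry.read_state();print(s)
for n in("top","scene"):
    im,d=viewer.get_image(n);np.savez(f'{n}0.npz',im=im,d=d)
    cv2.imwrite(f'pics/{n}0.png',cv2.resize(im[:,:,::-1],(800,600),interpolation=cv2.INTER_CUBIC))
    print(viewer.camera_model(n))
E
```

```text
pics
{'time_s': 0.0, 'q': array([ 7.70636557e+01,  1.80047941e+01, -2.75554510e+00,  6.93406391e+01,
        2.61969443e-04,  9.00010318e+01]), 'dq': array([-0.04277837,  0.00984674, -0.06825062,  0.03233394, -0.08949192,
       -0.03029699]), 'effort': array([-1.51033306e-03, -5.39590824e+01,  3.39749229e+01,  1.91883225e-02,
       -6.88596128e-05, -2.55185526e-06]), 'ee_pos': array([134.17395951, 584.13868913, 201.41824335]), 'tcp_rot': array([-1.79899022e+02, -2.60150595e-04,  1.67062623e+02]), 'wrist_force': array([-0.37070797,  0.53831017,  0.78716235]), 'torque': array([ 0.03626785, -0.01916753, -0.00271747]), 'gripper_force': 0.0, 'opening': 85.59507996728468}
{'fx': 488.9930085278735, 'fy': 488.9930085278735, 'cx': 257.95231471960324, 'cy': 187.86519209397204, 'k1': -0.16364897698857517, 'R': array([[-1.00024978e-02, -9.99949404e-01, -1.06732900e-03],
       [-9.87561900e-01,  1.00460680e-02, -1.56909431e-01],
       [ 1.56912214e-01, -5.15432774e-04, -9.87612420e-01]]), 't': array([  65.99712698,  552.61634348, 1909.85323451])}
{'fx': 424.00062538617107, 'fy': 424.00062538617107, 'cx': 258.2219568994523, 'cy': 186.85458229789523, 'k1': -0.010146267902670305, 'R': array([[-0.84083884,  0.54088552,  0.02080601],
       [ 0.30067723,  0.49869238, -0.81295702],
       [-0.45009248, -0.67730995, -0.58195188]]), 't': array([ 435.33705626, -148.24077345, 1788.56310458])}
```

View pics/top0.png

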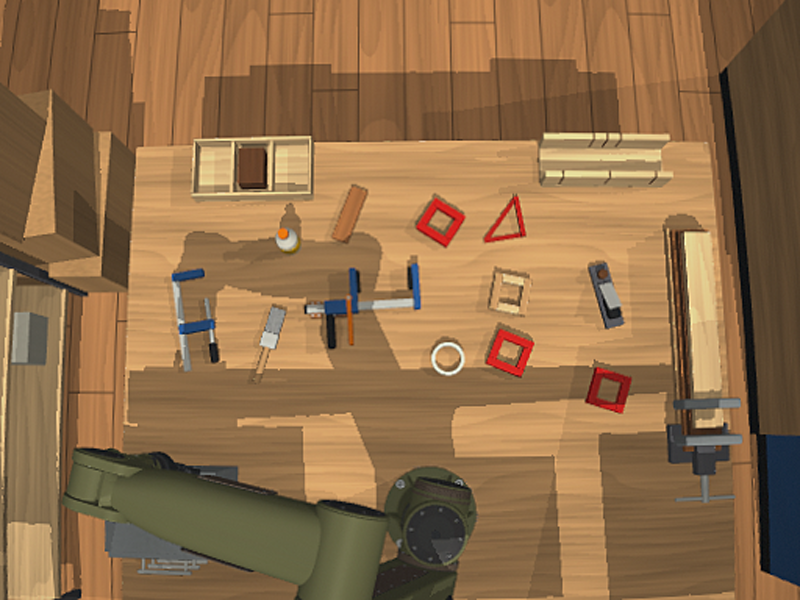

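View pics/scene0.png

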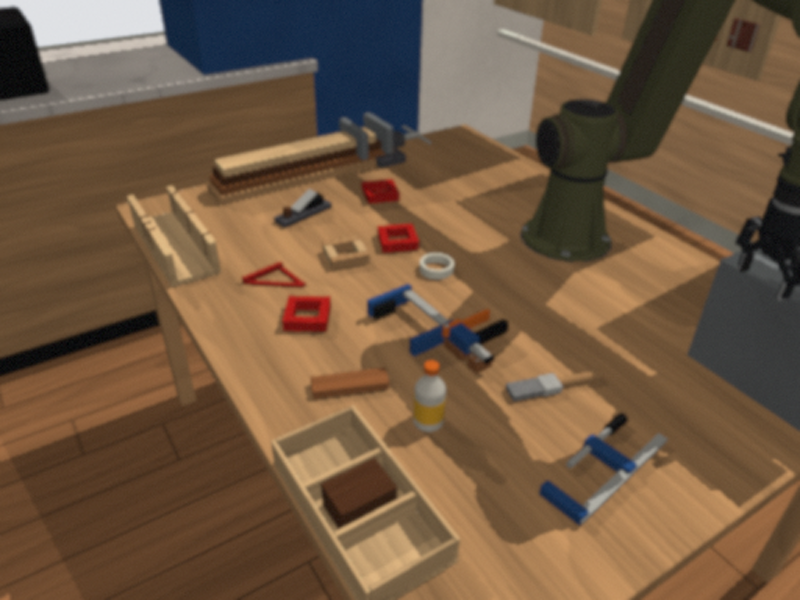

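The top view shows the pale frame at about (510,292). The clamp's bar runs from (305,310) to (420,300), with the fixed jaw at (353,285), the sliding jaw at (415,287), the trigger at (351,325) and the handle at (331,332). I'll enlarge that area.

Run:
```python
from h import *
im=np.load('top0.npz')['im']
cv2.imwrite('pics/crop0.png',cv2.resize(im[160:240,190:350,::-1],(800,400),interpolation=cv2.INTER_CUBIC))
```

```text
(no output)
```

View pics/crop0.png

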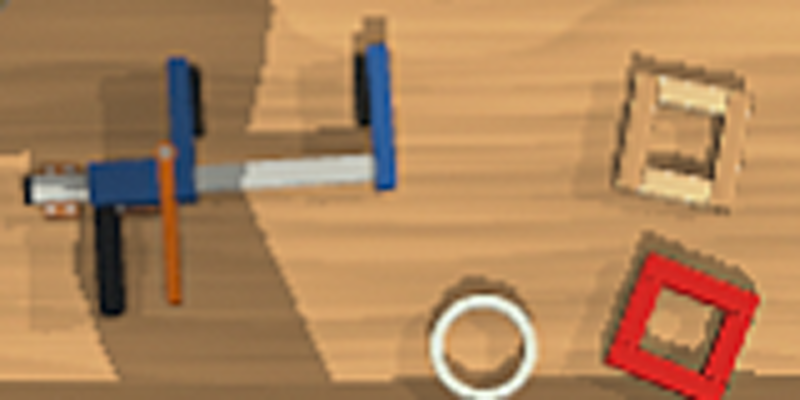

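The crop shows the frame's corners near (637,60), (747,85), (727,210) and (614,185). The bar's right end is at (380,170), the trigger tip at (174,302), the handle tip at (112,313), the fixed rubber face at x≈202 and the jaw face at x≈356.

Run:
```python
from h import *
c=viewer.camera_model('top')
def P(u,v,z,n): print(n,at_z(c,(190+(u-2)/5,160+(v-2)/5),z).round(0)[:2])
for q in [(637,60),(747,85),(727,210),(614,185)]: P(*q,28,'fr')
P(200,180,41,'bar by fixed');P(375,168,41,'bar end');P(180,58,48,'fixed tip');P(378,42,48,'jaw tip')
P(197,65,44,'rub fix tip');P(202,135,44,'rub fix in');P(356,55,44,'jaw rub tip');P(360,122,44,'jaw rub in')
P(175,302,51,'trig tip');P(167,200,51,'trig mid');P(112,313,53,'handle tip')
P(485,345,24,'tape')
print(viewer.camera_model('wrist'))
```

```text
fr [ 620. -180.]
fr [ 599. -269.]
fr [ 497. -249.]
fr [ 518. -158.]
bar by fixed [524. 174.]
bar end [532.  34.]
fixed tip [622. 190.]
jaw tip [633.  31.]
rub fix tip [616. 176.]
rub fix in [559. 172.]
jaw rub tip [623.  48.]
jaw rub in [569.  46.]
trig tip [425. 193.]
trig mid [506. 200.]
handle tip [417. 243.]
tape [391. -52.]
{'fx': 334.07346761778797, 'fy': 334.07346761778797, 'cx': 255.50882885033994, 'cy': 188.08336147568951, 'k1': 0.030405641541163, 'hand_eye': array([[-3.24532779e-04, -9.47095583e-01, -3.20951480e-01,
         8.33397440e+01],
       [ 9.99999469e-01,  6.40454129e-06, -1.03005700e-03,
        -7.24664039e-01],
       [ 9.77617985e-04, -3.20951644e-01,  9.47095078e-01,
        -1.72148061e+02],
       [ 0.00000000e+00,  0.00000000e+00,  0.00000000e+00,
         1.00000000e+00]])}
```

Call:
drive_tool(rows=[{"translation": [-0.04, -0.028, 0], "roll": 0.14}, {"translation": [-0.08, -0.057, 0], "roll": 0.28}, {"translation": [-0.12, -0.085, 0], "roll": 0.42}, {"translation": [-0.16, -0.114, 0], "roll": 0.56}, {"translation": [-0.2, -0.142, 0], "roll": 0.7}, {"translation": [-0.24, -0.17, 0], "roll": 0.84}, {"translation": [-0.28, -0.2, 0], "roll": 0.98}, {"translation": [-0.32, -0.228, 0], "roll": 1.12}], claw=0.65, newtons=40)

```text
time_s: 0.9
ee_pos: [395.8, 289.0, 202.1]
tcp_rot: [-180.0, 0.0, 102.6]
wrist_force: [0.8, 0.4, -0.6]
opening: 55.4
gripper_force: 0.0
```

```bash
cat >> h.py <<'E'
from scipy.spatial.transform import Rotation as Ro
def pose():
    s=telemetry.read_state(); return np.array(s['ee_pos']),Ro.from_euler('xyz',s['tcp_rot'],degrees=True).as_matrix(),s
def go(x,y,z,yaw):
    p,R,s=pose(); d=R.T@(np.array([x,y,z])-p); r=np.deg2rad((s['tcp_rot'][2]-yaw+180)%360-180)
    print('t',round(s['time_s'],2),'ee',p.round(1),'rot',s['tcp_rot'].round(2),'q',s['q'].round(0),'-> shift mm',d.round(1),'roll',round(r,3))
def wcam():
    p,R,s=pose(); c=dict(viewer.camera_model('wrist')); H=np.array(c['hand_eye'])
    Rw=R@H[:3,:3]; tw=R@H[:3,3]+p; c['R']=Rw.T; c['t']=-Rw.T@tw; return c
E
python3 -c "
from h import *
go(520,150,200,93.5)"
```

```text
t 0.9 ee [395.8 289.  202.1] rot [-1.7998e+02  1.0000e-02  1.0257e+02] q [ 36.   6. -17.  66.   0. 114.] -> shift mm [-162.7   90.9    2.1] roll 0.158
```

Call:
drive_tool(rows=[{"translation": [-0.04, 0.023, 0], "roll": 0.05}, {"translation": [-0.08, 0.045, 0], "roll": 0.1}, {"translation": [-0.12, 0.068, 0], "roll": 0.16}, {"translation": [-0.163, 0.091, 0], "roll": 0.16}, {"translation": [-0.163, 0.091, 0], "roll": 0.16}, {"translation": [-0.163, 0.091, 0], "roll": 0.16}])

```text
time_s: 1.5
ee_pos: [520.3, 151.3, 201.6]
tcp_rot: [-179.9, -0.0, 93.6]
wrist_force: [-0.2, -0.4, 0.3]
opening: 55.5
gripper_force: 0.0
```

Run:
```python
from h import *
c=wcam(); im,d=viewer.get_image('wrist'); print(telemetry.read_state()['dq'].round(1))
import pickle; pickle.dump((c,im,d),open('w1.pkl','wb'))
cv2.imwrite('pics/w1.png',cv2.resize(im[:,:,::-1],(800,600),interpolation=cv2.INTER_CUBIC))
go(558,-214,120,79)
```

```text
[ 1.7 -0.7 -0.5  0.1 -0.   0. ]
t 1.55 ee [519.7 152.2 201.8] rot [-1.7992e+02 -1.0000e-02  9.3680e+01] q [ 16.  12. -11.  67.   0. 103.] -> shift mm [-367.9   14.9   81.7] roll 0.256
```

View pics/w1.png

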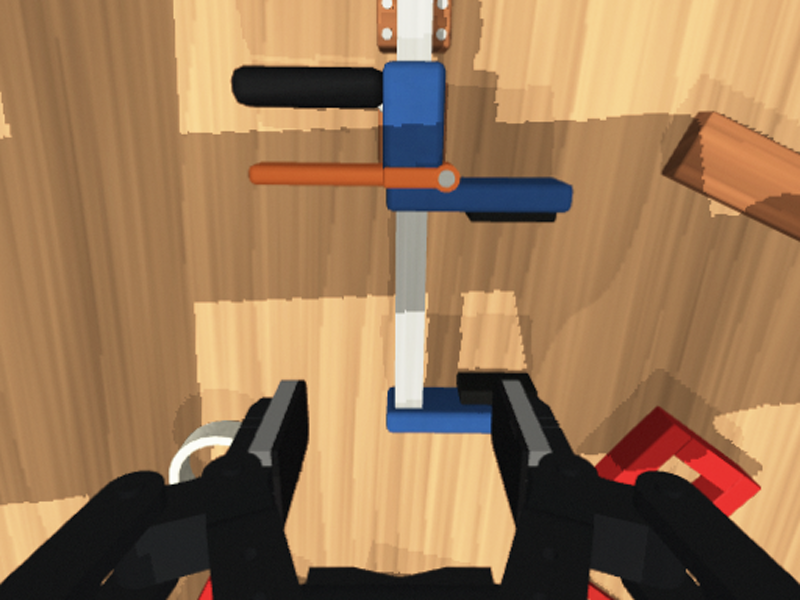

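The wrist view shows the clamp clearly: pivot (446,178), trigger tip (250,173), handle tip (233,86), bar centre line (412,250)–(410,400), fixed rubber face edge along v≈221 for u 467–555, and jaw rubber face top edge at v≈374 for u 458–532.

Run:
```python
from h import *
import pickle; c,im,d=pickle.load(open('w1.pkl','rb'))
def P(u,v,z,n):
    w=at_z(c,((u+.5)*.64-.5,(v+.5)*.64-.5),z); print(n,w.round(1)[:2],'depth',d[int(v*.64),int(u*.64)]); return w[:2]
a=P(412,240,41,'bar');b=P(410,395,41,'bar');v=a-b;print('yaw',np.degrees(np.arctan2(-v[0],v[1])))
e=P(262,174,51,'trig tip');f=P(425,178,51,'trig');v=f-e;print('yaw',np.degrees(np.arctan2(v[1],v[0])))
piv=P(446,178,55,'pivot');P(250,173,51,'tip')
e=P(245,86,53,'handle');f=P(375,86,53,'handle');v=f-e;print('yaw',np.degrees(np.arctan2(v[1],v[0])))
e=P(392,210,48,'fixed blue');f=P(565,210,48,'fix blue');v=f-e;print('yaw',np.degrees(np.arctan2(v[1],v[0])))
for z in(38,42):
  P(470,221,z,'rub fix');P(553,221,z,'rub fix')
  P(460,374,z,'jaw rub');P(530,374,z,'jaw rub')
P(398,170,55,'');
th=np.deg2rad(3.6); Rz=np.array([[np.cos(th),-np.sin(th)],[np.sin(th),np.cos(th)]])
print('origin from pivot',piv-Rz@[20,30])
```

```text
bar [526.7 157.9] depth 339.30402
bar [533.2  44.2] depth 375.97302
yaw 3.27024216915492
trig tip [433.1 195. ] depth 315.8519
trig [531.6 198.9] depth 309.94473
yaw 2.274664384865009
pivot [543.9 200.1] depth 309.78058
tip [425.9 195.1] depth 317.08136
handle [425.3 243.5] depth 297.19815
handle [499.  248.4] depth 298.85522
yaw 3.766951835910108
fixed blue [512.7 177.8] depth 326.3756
fix blue [620.2 184.3] depth 326.13416
yaw 3.4920804353187225
rub fix [563.5 172.1] depth 375.40237
rub fix [616.9 175.3] depth 340.3863
jaw rub [568.   61.7] depth 404.90256
jaw rub [617.8  65. ] depth 414.06952
rub fix [562.9 172.8] depth 375.40237
rub fix [615.7 176. ] depth 340.3863
jaw rub [567.3  63.8] depth 404.90256
jaw rub [616.5  67. ] depth 414.06952
 [514.9 203. ] depth 309.28366
origin from pivot [525.81621728 168.89032471]
```

Call:
drive_tool(rows=[{"translation": [-0.045, 0, 0.005], "roll": 0.05}, {"translation": [-0.09, 0.002, 0.01], "roll": 0.1}, {"translation": [-0.135, 0.004, 0.02], "roll": 0.15}, {"translation": [-0.18, 0.006, 0.02], "roll": 0.2}, {"translation": [-0.225, 0.008, 0.02], "roll": 0.256}, {"translation": [-0.27, 0.01, 0.02], "roll": 0.256}, {"translation": [-0.315, 0.012, 0.02], "roll": 0.256}, {"translation": [-0.36, 0.015, 0.02], "roll": 0.256}])

```text
time_s: 2.35
ee_pos: [558.5, -205.7, 182.5]
tcp_rot: [-180.0, -0.0, 79.2]
wrist_force: [0.9, -0.3, -0.0]
opening: 55.6
gripper_force: 0.0
```

Call:
drive_tool(rows=[{"translation": [0, 0, 0], "roll": 0}, {"translation": [0, 0, 0], "roll": 0}])

```text
time_s: 2.55
ee_pos: [558.3, -205.0, 182.0]
tcp_rot: [-180.0, -0.0, 79.1]
wrist_force: [-0.3, 0.9, -0.4]
opening: 55.7
gripper_force: 0.0
```

Run:
```python
from h import *
c=wcam(); im,d=viewer.get_image('wrist'); print(telemetry.read_state()['dq'].round(1))
import pickle; pickle.dump((c,im,d),open('w2.pkl','wb'))
cv2.imwrite('pics/w2.png',cv2.resize(im[:,:,::-1],(800,600),interpolation=cv2.INTER_CUBIC))
go(558,-214,120,79)
```

```text
[ 1.  -0.5 -0.4  0.  -0.2 -0.2]
t 2.6 ee [ 558.3 -204.3  182.1] rot [-1.7995e+02 -5.0000e-02  7.9130e+01] q [-20.  18.  -5.  67.   0.  81.] -> shift mm [-9.7  1.6 62.1] roll 0.002
```

View pics/w2.png

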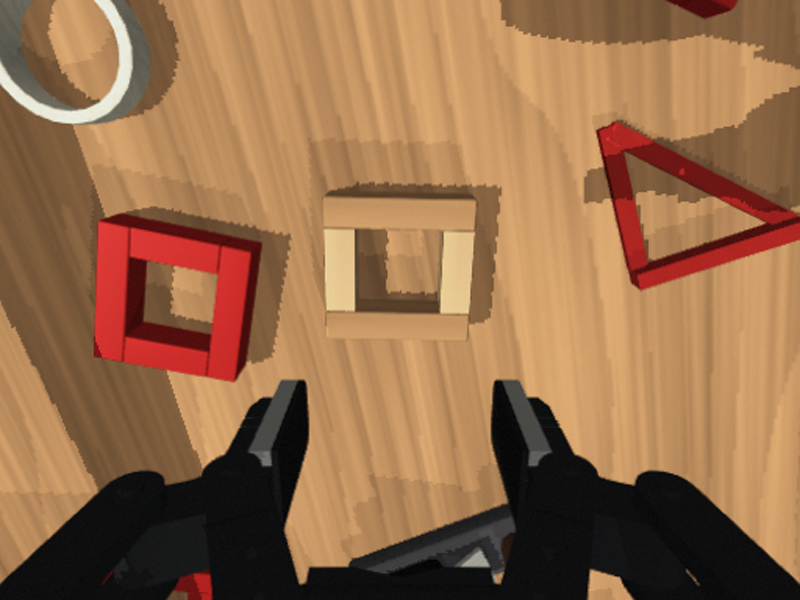

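The wrist view shows the pale frame with top-face corners near (324,198), (475,198), (468,340) and (327,340), nearly square to the gripper. The red look-alike is to its left, and the marking square is to its right.

Run:
```python
from h import *
import pickle; c,im,d=pickle.load(open('w2.pkl','rb'))
def P(u,v,z):
    return at_z(c,((u+.5)*.64-.5,(v+.5)*.64-.5),z)[:2]
q=np.array([P(*p,28) for p in [(324,198),(475,198),(468,340),(327,340)]]); print(q.round(1))
m=q.mean(0); v=q[1]-q[0]+q[2]-q[3]; w=q[0]-q[3]+q[1]-q[2]
a=np.degrees(np.arctan2(v[1],v[0])); b=np.degrees(np.arctan2(-w[0],w[1])); print(m,a,b,np.hypot(*v)/2,np.hypot(*w)/2)
y=(a+b)/2; r=m+38*np.array([np.cos(np.deg2rad(y)),np.sin(np.deg2rad(y))]); print('rail',r)
go(r[0],r[1],50,y+90)
```

```text
[[ 518.  -162.4]
 [ 609.9 -180.2]
 [ 591.4 -274.3]
 [ 497.3 -256.1]]
[ 554.16535233 -218.23075432] -10.936931360674645 -11.767380538988638 94.74129990081609 95.88658761947802
rail [ 591.42191592 -225.71062529]
t 2.6 ee [ 558.3 -204.3  182.1] rot [-1.7995e+02 -5.0000e-02  7.9130e+01] q [-20.  18.  -5.  67.   0.  81.] -> shift mm [-14.9  36.7 132.1] roll 0.008
```

Call:
drive_tool(rows=[{"translation": [-0.005, 0.012, 0.035], "roll": 0.008}, {"translation": [-0.01, 0.025, 0.075], "roll": 0.008}, {"translation": [-0.015, 0.037, 0.11], "roll": 0.008}, {"translation": [-0.015, 0.037, 0.135], "roll": 0.008}, {"translation": [-0.015, 0.037, 0.152], "roll": 0.008}, {"translation": [-0.015, 0.037, 0.166], "roll": 0.008}, {"translation": [-0.015, 0.037, 0.176], "roll": 0.008}, {"translation": [-0.015, 0.037, 0.176], "roll": 0.008}])

```text
time_s: 3.4
ee_pos: [591.4, -226.3, 5.4]
tcp_rot: [-179.9, -0.0, 78.7]
wrist_force: [-0.6, 0.1, 0.1]
opening: 55.7
gripper_force: 0.0
```

Call:
drive_tool(rows=[{"translation": [0, 0, 0], "roll": 0}, {"translation": [0, 0, 0], "roll": 0}, {"translation": [0, 0, 0], "roll": 0}, {"translation": [0, 0, 0], "roll": 0}], claw=0.1, newtons=40)

```text
time_s: 3.8
ee_pos: [592.5, -228.0, 7.0]
tcp_rot: [179.9, 0.0, 78.6]
wrist_force: [0.3, 0.0, 0.8]
opening: 8.7
gripper_force: 0.0
```

Run:
```python
from h import *
th=np.deg2rad(3.4); Rz=np.array([[np.cos(th),-np.sin(th)],[np.sin(th),np.cos(th)]])
t=np.array([525.6,169.7])+Rz@[66+38,-57]; print(t)
go(t[0],t[1],80,93.4)
```

```text
[632.7974054  118.96819266]
t 3.8 ee [ 592.5 -228.     7. ] rot [1.7993e+02 1.0000e-02 7.8590e+01] q [-21.  29. -13.  48.   0.  80.] -> shift mm [348.  -29.1 -73.1] roll -0.259
```

Run:
```python
from h import *
c=wcam(); im,d=viewer.get_image('wrist'); s=telemetry.read_state();print(s['ee_pos'],s['opening'],s['gripper_force'],s['wrist_force'])
import pickle; pickle.dump((c,im,d),open('w3.pkl','wb'))
cv2.imwrite('pics/w3.png',cv2.resize(im[:,:,::-1],(800,600),interpolation=cv2.INTER_CUBIC))
```

```text
[ 592.41033025 -227.97844215    6.87295173] 8.372862473233035 0.0 [ 1.01660673 -0.34048399  0.04981998]
```

View pics/w3.png

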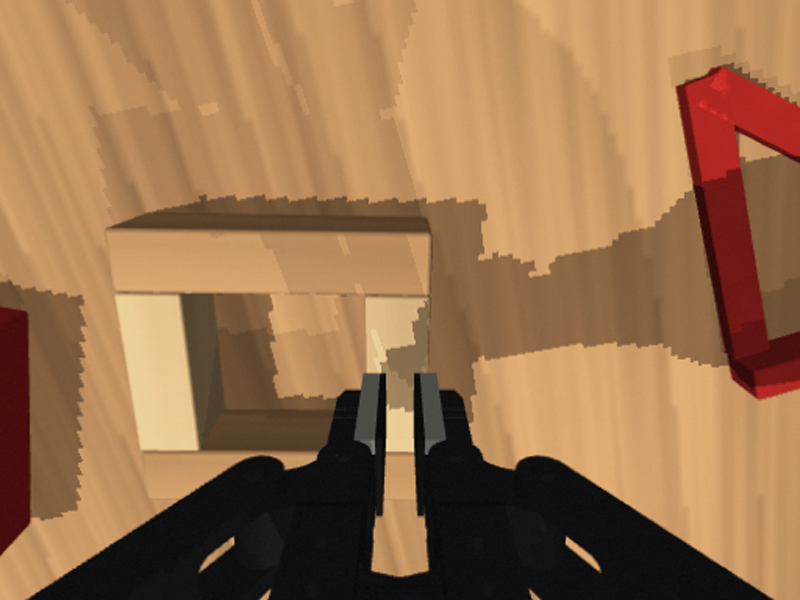

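The fingers, at (385–415, 375–515), show a gap narrower than the right rail (365–430), so they closed without taking it. I'll check heights from the depth image.

Run:
```python
from h import *
import pickle; c,im,d=pickle.load(open('w3.pkl','rb'))
for u,v in [(372,380),(372,400),(428,380),(368,440),(432,440),(398,320),(398,430),(150,320),(270,260),(300,475),(395,475),(395,540),(500,200),(240,330),(300,330)]:
    x,y=int(u*.64),int(v*.64); r=ray(c,(x,y))*d[y,x]; w=c['R'].T@(r-c['t']); print((u,v),w.round(1))
```

```text
(372, 380) [ 586.1 -216.3   44.7]
(372, 400) [ 586.6 -216.7   55.6]
(428, 380) [ 601.5 -219.9   43.8]
(368, 440) [ 586.4 -216.5   73.6]
(432, 440) [ 601.2 -218.9   74.4]
(398, 320) [ 595.6 -205.4   28.9]
(398, 430) [ 587.6 -244.8   28.1]
(150, 320) [ 521.1 -190.4   28.4]
(270, 260) [ 562.1 -179.3   28.9]
(300, 475) [ 571.2 -217.6   81.2]
(395, 475) [ 583.  -262.1   28.3]
(395, 540) [ 571.9 -314.8    0.7]
(500, 200) [ 6.365e+02 -1.810e+02 -6.000e-01]
(240, 330) [ 535.5 -208.9    0.9]
(300, 330) [ 5.571e+02 -2.138e+02 -4.000e-01]
```

Run:
```python
from h import *
import pickle
def proj(c,X):
    p=c['R']@np.array(X)+c['t']; s=p[:2]/p[2]; s=s*(1+c['k1']*(s@s)); return ((s*c['fx']+[c['cx'],c['cy']]+.5)/.64-.5).round(0),p[2].round(0)
H=np.array(viewer.camera_model('wrist')['hand_eye']);R=H[:3,:3].T
c0=dict(viewer.camera_model('wrist'),R=R,t=-R@H[:3,3])
for z in(0,-10,-19,-30,-40): print(z,proj(c0,[0,0,z]),proj(c0,[11,5,z]))
for n,pts in(('w2',[(285,385),(285,400),(265,445),(515,385),(515,400),(535,445)]),('w3',[(372,380),(372,400),(368,440)]),('w1',[(290,385),(265,445)])):
    c,im,d=pickle.load(open(n+'.pkl','rb'))
    for u,v in pts:
        x,y=int(u*.64),int(v*.64); w=H[:3,:3]@(ray(c,(x,y))*d[y,x])+H[:3,3]; print(n,(u,v),d[y,x],w.round(1))
```

```text
0 (array([401., 355.]), np.float64(189.0)) (array([416., 327.]), np.float64(186.0))
-10 (array([402., 368.]), np.float64(180.0)) (array([416., 339.]), np.float64(176.0))
-19 (array([402., 380.]), np.float64(171.0)) (array([417., 350.]), np.float64(168.0))
-30 (array([402., 398.]), np.float64(161.0)) (array([418., 365.]), np.float64(157.0))
-40 (array([402., 415.]), np.float64(152.0)) (array([420., 381.]), np.float64(148.0))
w2 (285, 385) 147.19255 [ 10.5 -33.  -41. ]
w2 (285, 400) 138.92084 [ 10.6 -31.2 -49.7]
w2 (265, 445) 121.21487 [ 10.2 -31.9 -68.6]
w2 (515, 385) 148.77594 [  9.7  32.  -39.6]
w2 (515, 400) 141.06766 [  9.5  30.3 -47.8]
w2 (535, 445) 120.471985 [ 10.6  30.4 -69.2]
w3 (372, 380) 150.50346 [ 10.1  -8.6 -37.6]
w3 (372, 400) 140.19615 [  9.9  -8.  -48.6]
w3 (368, 440) 123.10735 [ 10.   -8.2 -66.6]
w1 (290, 385) 149.10199 [  9.6 -32.1 -39.3]
w1 (265, 445) 120.89157 [ 10.4 -31.9 -68.8]
```

The depth readings put the real fingertips about 36 mm behind the reported TCP, at z≈43, so they closed above the rail. I'll reopen and descend a further 35 mm in stages, watching the force.

Call:
drive_tool(rows=[{"translation": [0, 0, 0], "roll": 0}, {"translation": [0, 0, 0], "roll": 0}, {"translation": [0, 0, 0], "roll": 0}, {"translation": [0, 0, 0.006], "roll": 0}, {"translation": [0, 0, 0.012], "roll": 0}, {"translation": [0, 0, 0.018], "roll": 0}, {"translation": [0, 0, 0.022], "roll": 0}], claw=0.65)

```text
time_s: 4.55
ee_pos: [591.4, -227.5, -16.8]
tcp_rot: [-179.9, -0.0, 78.6]
wrist_force: [-0.2, 0.1, 0.0]
opening: 55.6
gripper_force: 0.0
```

Call:
drive_tool(rows=[{"translation": [0, 0, 0.004], "roll": 0}, {"translation": [0, 0, 0.008], "roll": 0}, {"translation": [0, 0, 0.012], "roll": 0}, {"translation": [0, 0, 0.012], "roll": 0}])

```text
time_s: 4.95
ee_pos: [591.6, -227.5, -28.3]
tcp_rot: [-180.0, -0.0, 78.6]
wrist_force: [-0.0, -0.0, -0.3]
opening: 55.4
gripper_force: 0.0
```

Call:
drive_tool(rows=[{"translation": [0, 0, 0], "roll": 0}, {"translation": [0, 0, 0], "roll": 0}, {"translation": [0, 0, 0], "roll": 0}, {"translation": [0, 0, 0], "roll": 0}], claw=0.1, newtons=40)

```text
time_s: 5.35
ee_pos: [592.5, -227.8, -27.3]
tcp_rot: [180.0, 0.0, 78.6]
wrist_force: [0.1, -0.2, 1.0]
opening: 19.0
gripper_force: 40.2
```

Call:
drive_tool(rows=[{"translation": [0, 0, -0.02], "roll": 0}, {"translation": [0, 0, -0.05], "roll": 0}, {"translation": [0.02, 0, -0.075], "roll": 0}, {"translation": [0.055, -0.004, -0.08], "roll": -0.05}, {"translation": [0.095, -0.008, -0.08], "roll": -0.1}, {"translation": [0.135, -0.011, -0.08], "roll": -0.15}, {"translation": [0.175, -0.015, -0.08], "roll": -0.2}, {"translation": [0.215, -0.018, -0.08], "roll": -0.257}])

```text
time_s: 6.15
ee_pos: [616.7, -11.9, 52.3]
tcp_rot: [-180.0, 0.0, 93.4]
wrist_force: [0.7, 0.7, -0.5]
opening: 19.5
gripper_force: 39.9
```

Run:
```python
from h import *
go(632.8,119,52,93.4)
```

```text
t 6.15 ee [616.7 -11.9  52.3] rot [-179.99    0.     93.44] q [ -1.  25. -13.  52.  -0.  85.] -> shift mm [129.7  23.9   0.3] roll 0.001
```

Call:
drive_tool(rows=[{"translation": [0.03, 0.006, 0], "roll": 0}, {"translation": [0.065, 0.012, 0], "roll": 0}, {"translation": [0.1, 0.018, 0], "roll": 0}, {"translation": [0.12, 0.024, 0], "roll": 0}, {"translation": [0.13, 0.024, 0], "roll": 0}, {"translation": [0.13, 0.024, 0], "roll": 0}, {"translation": [0.13, 0.024, 0], "roll": 0}])

```text
time_s: 6.85
ee_pos: [632.9, 116.9, 52.1]
tcp_rot: [-180.0, 0.0, 93.3]
wrist_force: [0.3, -0.1, -1.0]
opening: 19.6
gripper_force: 39.8
```

Run:
```python
from h import *
c=wcam(); im,d=viewer.get_image('wrist'); s=telemetry.read_state();print(s['ee_pos'],s['tcp_rot'],s['opening'],s['gripper_force'])
import pickle; pickle.dump((c,im,d),open('w4.pkl','wb'))
cv2.imwrite('pics/w4.png',cv2.resize(im[:,:,::-1],(800,600),interpolation=cv2.INTER_CUBIC))
```

```text
[632.96512609 116.51309526  52.17523459] [-1.79966716e+02  3.59682534e-02  9.32598231e+01] 19.456532925903176 39.82553958892822
```

View pics/w4.png

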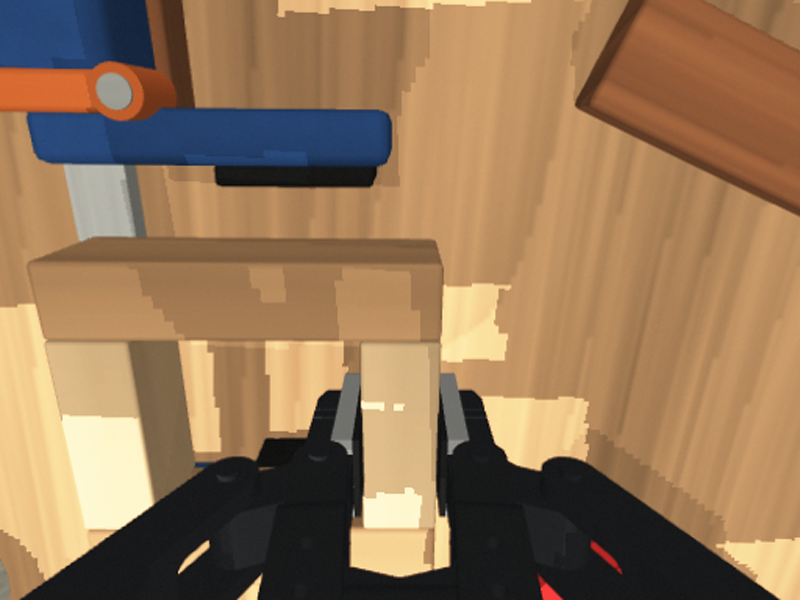

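The held frame is parallel to the fixed jaw. Its +y top edge runs (30,263)–(441,263), and the fixed rubber's lower edge runs (217,185)–(374,186). I'll compute the clearance.

Run:
```python
from h import *
import pickle; c,im,d=pickle.load(open('w4.pkl','rb'))
th=np.deg2rad(3.4); Rz=np.array([[np.cos(th),-np.sin(th)],[np.sin(th),np.cos(th)]])
def P(u,v,z):
    w=at_z(c,((u+.5)*.64-.5,(v+.5)*.64-.5),z)[:2]; x,y=int(u*.64),int(v*.64); wd=c['R'].T@(ray(c,(x,y))*d[y,x]-c['t'])
    print((u,v,z),w.round(1),'clamp',(Rz.T@(w-[525.6,169.7])).round(1),'z',wd[2].round(1))
for q in [(35,266),(100,263),(300,263),(439,266)]: P(*q,107.5)
for q in [(45,338),(435,338)]:P(*q,107.5)
for q in [(220,184),(372,184)]: P(*q,38);P(*q,42)
for q in [(60,160),(370,162)]: P(*q,48)
P(114,91,60)
P(268,440,4);P(305,440,4);P(75,200,41);P(130,200,41)
```

```text
(35, 266, 107.5) [545.9 161.3] clamp [19.8 -9.6] z 107.7
(100, 263, 107.5) [560.6 162.9] clamp [34.5 -8.9] z 108.8
(300, 263, 107.5) [606.2 165.6] clamp [80.2 -8.9] z 106.7
(439, 266, 107.5) [638.3 166.7] clamp [112.4  -9.7] z 107.9
(45, 338, 107.5) [545.3 143.3] clamp [ 18.1 -27.5] z 107.6
(435, 338, 107.5) [638.9 148.5] clamp [111.8 -27.8] z 107.7
(220, 184, 38) [565.8 172.7] clamp [40.3  0.6] z 37.3
(220, 184, 42) [567.1 173.2] clamp [41.7  1.1] z 37.3
(372, 184, 38) [618.9 175.9] clamp [93.5  0.6] z 35.9
(372, 184, 42) [619.1 176.4] clamp [93.7  1.1] z 35.9
(60, 160, 48) [518.3 178.5] clamp [-6.8  9.2] z 47.4
(370, 162, 48) [618.4 184.1] clamp [93.5  8.9] z 46.9
(114, 91, 60) [544.2 200.5] clamp [20.4 29.7] z 59.9
(268, 440, 4) [571.4  44.9] clamp [  38.3 -127.3] z 8.7
(305, 440, 4) [589.5  45.9] clamp [  56.5 -127.4] z 8.1
(75, 200, 41) [516.9 164.5] clamp [-9.  -4.7] z 42.0
(130, 200, 41) [535.6 165.7] clamp [ 9.7 -4.6] z 40.6
```

Call:
drive_tool(rows=[{"translation": [0.001, 0, 0.02], "roll": 0}, {"translation": [0.002, 0, 0.04], "roll": 0}, {"translation": [0.003, 0, 0.055], "roll": 0}, {"translation": [0.004, 0, 0.067], "roll": 0}, {"translation": [0.004, 0, 0.074], "roll": 0}, {"translation": [0.004, 0, 0.078], "roll": 0}, {"translation": [0.004, 0, 0.079], "roll": 0}, {"translation": [0.004, 0, 0.079], "roll": 0}])

```text
time_s: 7.7
ee_pos: [633.5, 121.9, -26.3]
tcp_rot: [180.0, -0.0, 93.3]
wrist_force: [-0.6, -0.8, -0.9]
opening: 18.9
gripper_force: 39.9
```

Call:
drive_tool(rows=[{"translation": [0, 0, 0], "roll": 0}])

```text
time_s: 7.8
ee_pos: [633.7, 121.9, -26.0]
tcp_rot: [179.9, -0.0, 93.3]
wrist_force: [-0.0, -0.1, -0.4]
opening: 19.1
gripper_force: 39.9
```

Call:
drive_tool(rows=[{"translation": [0, 0, 0.001], "roll": 0}, {"translation": [0, 0, 0.001], "roll": 0}, {"translation": [0, 0, 0.001], "roll": 0}])

```text
time_s: 8.1
ee_pos: [633.6, 121.9, -27.3]
tcp_rot: [179.9, -0.0, 93.3]
wrist_force: [0.7, -0.1, 0.8]
opening: 19.5
gripper_force: 40.0
```

Call:
drive_tool(rows=[{"translation": [0, 0, 0], "roll": 0}, {"translation": [0, 0, 0], "roll": 0}, {"translation": [0, 0, 0], "roll": 0}], claw=0.5)

```text
time_s: 8.4
ee_pos: [633.0, 121.8, -27.7]
tcp_rot: [-180.0, 0.0, 93.3]
wrist_force: [0.5, -0.4, 1.3]
opening: 42.6
gripper_force: 0.0
```

Call:
drive_tool(rows=[{"translation": [0, 0, -0.02], "roll": 0}, {"translation": [0, 0, -0.05], "roll": 0}, {"translation": [0, 0, -0.09], "roll": 0}, {"translation": [0, 0, -0.12], "roll": 0}, {"translation": [0, 0, -0.12], "roll": 0}])

```text
time_s: 8.9
ee_pos: [636.7, 122.5, 97.7]
tcp_rot: [179.5, -0.1, 93.3]
wrist_force: [-0.7, -1.1, 0.8]
opening: 42.6
gripper_force: 0.0
```

Run:
```python
from h import *
th=np.deg2rad(3.4); Rz=np.array([[np.cos(th),-np.sin(th)],[np.sin(th),np.cos(th)]])
t=np.array([525.6,169.7])+Rz@[-70,5]; print(t)
go(t[0],t[1],95,93.4)
```

```text
[455.42668018 170.53975299]
t 8.9 ee [636.7 122.5  97.7] rot [ 1.7953e+02 -6.0000e-02  9.3320e+01] q [11. 26. -5. 58.  0. 98.] -> shift mm [  58.5 -178.2    1.3] roll -0.001
```

Call:
drive_tool(rows=[{"translation": [0.015, -0.045, 0], "roll": 0}, {"translation": [0.03, -0.09, 0], "roll": 0}, {"translation": [0.045, -0.135, 0], "roll": 0}, {"translation": [0.058, -0.17, 0], "roll": 0}, {"translation": [0.058, -0.178, 0], "roll": 0}, {"translation": [0.058, -0.178, 0.02], "roll": 0}, {"translation": [0.058, -0.178, 0.045], "roll": 0}, {"translation": [0.058, -0.178, 0.06], "roll": 0}], claw=0)

```text
time_s: 9.7
ee_pos: [451.7, 169.0, 30.7]
tcp_rot: [-180.0, 0.0, 93.3]
wrist_force: [-0.5, -0.1, -0.7]
opening: -0.2
gripper_force: 0.0
```

```bash
cat >> h.py <<'E'
th=np.deg2rad(3.4); Rz=np.array([[np.cos(th),-np.sin(th)],[np.sin(th),np.cos(th)]]); O=np.array([525.6,169.7])
E
python3 - <<'E'
from h import *
t=O+Rz@[-70,5]
go(t[0],t[1],-10,93.4)
c=wcam(); im,d=viewer.get_image('wrist')
import pickle; pickle.dump((c,im,d),open('w5.pkl','wb'))
cv2.imwrite('pics/w5.png',cv2.resize(im[:,:,::-1],(800,600),interpolation=cv2.INTER_CUBIC))
E
```

```text
t 9.7 ee [451.7 169.   30.7] rot [-1.7996e+02  3.0000e-02  9.3320e+01] q [ 21.  14. -33.  44.  -0. 107.] -> shift mm [ 1.3  3.8 40.7] roll -0.001
```

View pics/w5.png

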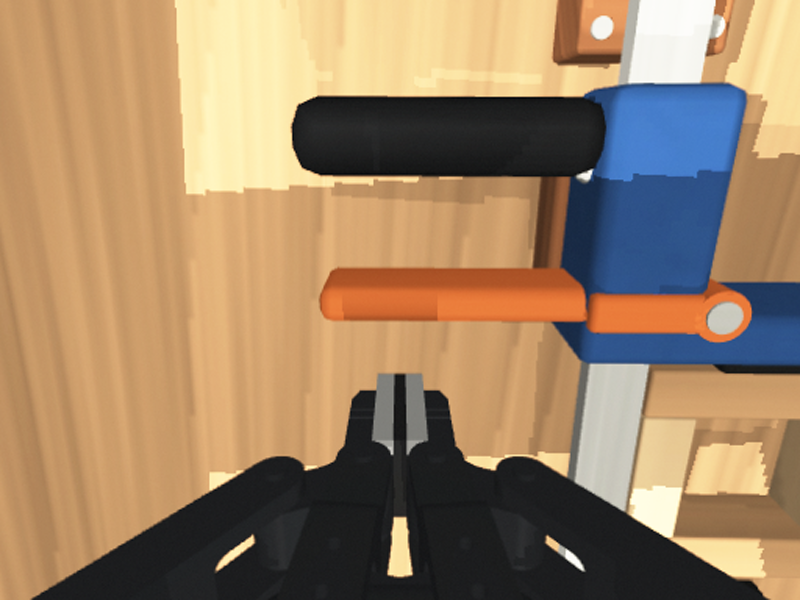

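The view shows the shut fingers at (400,375–440), in front of the orange trigger (325–585, 268–320), with the handle behind it. The frame sits beside the fixed jaw at the lower right.

Call:
drive_tool(rows=[{"translation": [0.001, 0.004, 0.015], "roll": 0}, {"translation": [0.001, 0.004, 0.03], "roll": 0}, {"translation": [0.001, 0.004, 0.041], "roll": 0}, {"translation": [0.001, 0.004, 0.041], "roll": 0}, {"translation": [0.001, 0.004, 0.041], "roll": 0}])

```text
time_s: 10.25
ee_pos: [456.1, 170.5, -8.6]
tcp_rot: [-180.0, 0.0, 93.3]
wrist_force: [0.4, -0.6, -0.1]
opening: -0.0
gripper_force: 0.0
```

Call:
drive_tool(rows=[{"translation": [0.004, 0, 0], "roll": 0}, {"translation": [0.008, 0, 0], "roll": 0}, {"translation": [0.012, 0, 0], "roll": 0}, {"translation": [0.012, 0, 0], "roll": 0}, {"translation": [0.012, 0, 0], "roll": 0}])

```text
time_s: 10.75
ee_pos: [455.7, 182.6, -8.4]
tcp_rot: [179.9, 0.0, 93.3]
wrist_force: [-0.6, -1.8, 1.8]
opening: -0.4
gripper_force: 1.2
```

Call:
drive_tool(rows=[{"translation": [0.004, 0, 0], "roll": 0}, {"translation": [0.008, 0, 0], "roll": 0}, {"translation": [0.012, 0, 0], "roll": 0}, {"translation": [0.016, 0, 0], "roll": 0}, {"translation": [0.018, 0, 0], "roll": 0}, {"translation": [0.018, 0, 0], "roll": 0}])

```text
time_s: 11.35
ee_pos: [454.9, 200.2, -8.7]
tcp_rot: [179.9, 0.1, 93.3]
wrist_force: [1.9, -5.2, 2.5]
opening: -0.1
gripper_force: 2.7
```

```bash
cat > chk.py <<'E'
from h import *
s=telemetry.read_state(); print('t',round(s['time_s'],2),'clamp xy',(Rz.T@(np.array(s['ee_pos'])[:2]-O)).round(1),'F clamp',(Rz.T@np.array(s['wrist_force'])[:2]).round(1))
c=wcam(); im,d=viewer.get_image('wrist')
# trigger angle from orange pixels' depth
hsv=cv2.cvtColor(im,cv2.COLOR_RGB2HSV); m=(hsv[:,:,0]>5)&(hsv[:,:,0]<16)&(hsv[:,:,1]>190)&(hsv[:,:,2]>100)&(d>0)
vu=np.argwhere(m); W=np.array([c['R'].T@(ray(c,(u,v))*d[v,u]-c['t']) for v,u in vu]); C=(Rz.T@(W[:,:2]-O).T).T
k=(W[:,2]>46)&(W[:,2]<54)&(C[:,0]<-20)&(C[:,0]>-110)&(C[:,1]>5)&(C[:,1]<75); C=C[k]
p=np.polyfit(C[:,0],C[:,1],1); print('n',len(C),'trigger y at x=-70',np.polyval(p,-70).round(1),'angle',-np.arctan(p[0]).round(3))
E
python3 chk.py
```

```text
t 11.35 clamp xy [-68.8  34.7] F clamp [ 1.6 -5.3]
n 5784 trigger y at x=-70 54.7 angle 0.247
```

Call:
drive_tool(rows=[{"translation": [-0.01, 0, 0], "roll": 0}, {"translation": [-0.02, 0, 0], "roll": 0}, {"translation": [-0.025, 0, 0], "roll": 0}, {"translation": [-0.025, 0, 0], "roll": 0}, {"translation": [-0.018, 0, 0], "roll": 0}, {"translation": [-0.01, 0, 0], "roll": 0}, {"translation": [-0.003, 0, 0], "roll": 0}, {"translation": [0.001, 0, 0], "roll": 0}])

```text
time_s: 12.2
ee_pos: [455.0, 201.5, -8.7]
tcp_rot: [179.9, 0.2, 93.3]
wrist_force: [4.0, -8.1, -0.4]
opening: -0.3
gripper_force: 3.3
```

```bash
python3 chk.py
```

```text
t 12.2 clamp xy [-68.6  36. ] F clamp [ 3.5 -8.3]
n 5806 trigger y at x=-70 56.3 angle 0.266
```

Call:
drive_tool(rows=[{"translation": [-0.01, 0, 0], "roll": 0}, {"translation": [-0.02, 0, 0], "roll": 0}, {"translation": [-0.025, 0, 0], "roll": 0}, {"translation": [-0.025, 0, 0], "roll": 0}, {"translation": [-0.018, 0, 0], "roll": 0}, {"translation": [-0.01, 0, 0], "roll": 0}, {"translation": [-0.003, 0, 0], "roll": 0}, {"translation": [0, 0, 0], "roll": 0}])

```text
time_s: 13.05
ee_pos: [455.3, 201.4, -8.7]
tcp_rot: [179.9, 0.2, 93.3]
wrist_force: [3.6, -9.0, -0.7]
opening: 0.1
gripper_force: 4.2
```

```bash
python3 chk.py
python3 - <<'E'
from h import *
im,d=viewer.get_image('top')
cv2.imwrite('pics/top1.png',cv2.resize(im[160:230,190:290,::-1],(800,560),interpolation=cv2.INTER_CUBIC))
E
```

```text
t 13.05 clamp xy [-68.3  35.8] F clamp [ 3.1 -9.2]
n 5734 trigger y at x=-70 56.0 angle 0.261
```

View pics/top1.png

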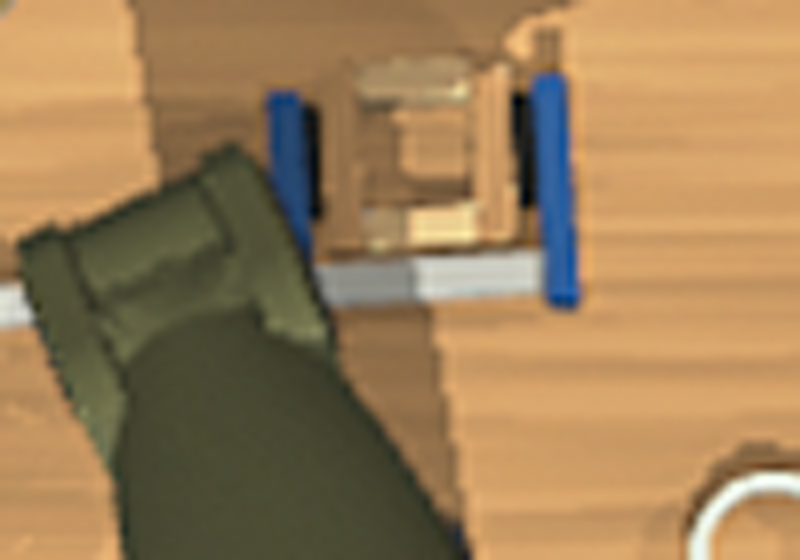

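The top crop shows the frame square between the jaws, with small gaps left at u≈322 and u≈512. I'll pull again, a little shorter, and check the force mid-way.

Call:
drive_tool(rows=[{"translation": [-0.01, 0, 0], "roll": 0}, {"translation": [-0.02, 0, 0], "roll": 0}, {"translation": [-0.025, 0, 0], "roll": 0}, {"translation": [-0.025, 0, 0], "roll": 0}, {"translation": [-0.018, 0, 0], "roll": 0}, {"translation": [-0.013, 0, 0], "roll": 0}, {"translation": [-0.01, 0, 0], "roll": 0}, {"translation": [-0.01, 0, 0], "roll": 0}])

```text
time_s: 13.95
ee_pos: [454.4, 189.3, -8.9]
tcp_rot: [-180.0, 0.4, 93.3]
wrist_force: [-0.1, -11.3, 3.3]
opening: -0.1
gripper_force: 5.8
```

Call:
drive_tool(rows=[{"translation": [0.003, 0, 0], "roll": 0}, {"translation": [0.006, 0, 0], "roll": 0}, {"translation": [0.008, 0, 0], "roll": 0}, {"translation": [0.008, 0, 0], "roll": 0}])

```text
time_s: 14.35
ee_pos: [454.4, 195.0, -8.9]
tcp_rot: [180.0, 0.6, 93.2]
wrist_force: [1.8, -18.0, 4.7]
opening: -0.1
gripper_force: 8.9
```

```bash
python3 chk.py
```

```text
t 14.35 clamp xy [-69.6  29.5] F clamp [  0.7 -18. ]
n 5891 trigger y at x=-70 49.3 angle 0.191
```

Call:
drive_tool(rows=[{"translation": [-0.006, 0, 0], "roll": 0}, {"translation": [-0.014, 0, 0], "roll": 0}, {"translation": [-0.023, 0, 0], "roll": 0}, {"translation": [-0.023, 0, 0], "roll": 0}, {"translation": [-0.023, 0, 0], "roll": 0}])

```text
time_s: 14.9
ee_pos: [455.9, 177.2, -8.6]
tcp_rot: [180.0, -0.1, 93.3]
wrist_force: [-0.9, -0.4, -0.0]
opening: -0.2
gripper_force: 0.0
```

```bash
python3 chk.py
```

```text
t 14.9 clamp xy [-69.1  11.7] F clamp [-1.  -0.3]
n 5983 trigger y at x=-70 32.2 angle 0.004
```

Call:
drive_tool(rows=[{"translation": [0.004, 0, 0], "roll": 0}, {"translation": [0.007, 0, 0], "roll": 0}, {"translation": [0.01, 0, 0], "roll": 0}, {"translation": [0.01, 0, 0], "roll": 0}])

```text
time_s: 15.35
ee_pos: [454.8, 184.7, -8.8]
tcp_rot: [-180.0, 0.3, 93.3]
wrist_force: [-0.1, -10.5, 4.5]
opening: -0.2
gripper_force: 4.8
```

Call:
drive_tool(rows=[{"translation": [0.002, 0, 0], "roll": 0}, {"translation": [0.003, 0, 0], "roll": 0}, {"translation": [0.003, 0, 0], "roll": 0}])

```text
time_s: 15.65
ee_pos: [454.7, 186.5, -8.9]
tcp_rot: [180.0, 0.4, 93.3]
wrist_force: [-0.1, -13.3, 3.8]
opening: 0.2
gripper_force: 6.3
```

```bash
python3 chk.py
```

```text
t 15.65 clamp xy [-69.8  21. ] F clamp [ -0.9 -13.3]
n 6014 trigger y at x=-70 40.1 angle 0.092
```

Call:
drive_tool(rows=[{"translation": [0.001, 0, 0], "roll": 0}, {"translation": [0.002, 0, 0], "roll": 0}, {"translation": [0.0025, 0, 0], "roll": 0}, {"translation": [0.0025, 0, 0], "roll": 0}])

```text
time_s: 16.1
ee_pos: [454.5, 188.2, -8.9]
tcp_rot: [180.0, 0.5, 93.2]
wrist_force: [0.0, -14.4, 4.2]
opening: 0.1
gripper_force: 7.4
```

```bash
python3 chk.py
```

```text
t 16.1 clamp xy [-69.9  22.7] F clamp [ -0.8 -14.4]
n 5997 trigger y at x=-70 41.9 angle 0.113
```

Call:
drive_tool(rows=[{"translation": [0.001, 0, 0], "roll": 0}, {"translation": [0.0018, 0, 0], "roll": 0}, {"translation": [0.0018, 0, 0], "roll": 0}])

```text
time_s: 16.45
ee_pos: [454.4, 189.5, -9.0]
tcp_rot: [180.0, 0.6, 93.2]
wrist_force: [1.1, -16.2, 5.5]
opening: 0.1
gripper_force: 8.1
```

```bash
python3 chk.py
```

```text
t 16.45 clamp xy [-69.9  24. ] F clamp [  0.1 -16.2]
n 5971 trigger y at x=-70 43.4 angle 0.127
```

Call:
drive_tool(rows=[{"translation": [-0.006, 0, 0], "roll": 0}, {"translation": [-0.014, 0, 0], "roll": 0}, {"translation": [-0.019, 0, 0], "roll": 0}, {"translation": [-0.019, 0, 0], "roll": 0}, {"translation": [-0.015, 0, 0], "roll": 0}, {"translation": [-0.011, 0, 0], "roll": 0}, {"translation": [-0.008, 0, 0], "roll": 0}, {"translation": [-0.008, 0, 0], "roll": 0}])

```text
time_s: 17.3
ee_pos: [454.8, 184.4, -8.8]
tcp_rot: [-180.0, 0.3, 93.3]
wrist_force: [0.2, -9.3, 3.2]
opening: -0.1
gripper_force: 4.5
```

```bash
python3 chk.py
```

```text
t 17.3 clamp xy [-69.8  18.8] F clamp [-0.3 -9.3]
n 6043 trigger y at x=-70 37.7 angle 0.065
```

The force curve matches the previous pull, so the grip is settled. I'll release and retreat.

Call:
drive_tool(rows=[{"translation": [-0.006, 0, 0], "roll": 0}, {"translation": [-0.014, 0, 0], "roll": 0}, {"translation": [-0.02, 0, 0], "roll": 0}, {"translation": [-0.02, 0, -0.03], "roll": 0}, {"translation": [-0.02, 0, -0.07], "roll": 0}, {"translation": [-0.02, 0, -0.11], "roll": 0}, {"translation": [-0.02, 0.03, -0.15], "roll": 0}, {"translation": [-0.02, 0.04, -0.15], "roll": 0}])

```text
time_s: 18.15
ee_pos: [502.3, 170.0, 147.4]
tcp_rot: [179.4, -0.2, 93.3]
wrist_force: [0.9, 0.5, -0.0]
opening: -0.3
gripper_force: 0.0
```

Call:
drive_tool(rows=[{"translation": [0, 0.01, -0.02], "roll": 0}, {"translation": [0, 0.02, -0.04], "roll": 0}, {"translation": [0, 0.02, -0.04], "roll": 0}, {"translation": [0, 0.02, -0.04], "roll": 0}])

```text
time_s: 18.55
ee_pos: [516.0, 169.4, 180.6]
tcp_rot: [-180.0, -0.0, 93.3]
wrist_force: [-0.0, 0.3, -0.1]
opening: -0.1
gripper_force: 0.0
```

```bash
python3 chk.py
python3 - <<'E'
from h import *
import pickle
c=wcam(); im,d=viewer.get_image('wrist'); pickle.dump((c,im,d),open('w6.pkl','wb'))
cv2.imwrite('pics/w6.png',cv2.resize(im[:,:,::-1],(800,600),interpolation=cv2.INTER_CUBIC))
E
```

```text
t 18.55 clamp xy [-9.6  0.3] F clamp [0.  0.3]
n 1116 trigger y at x=-70 31.3 angle 0.014
```

View pics/w6.png

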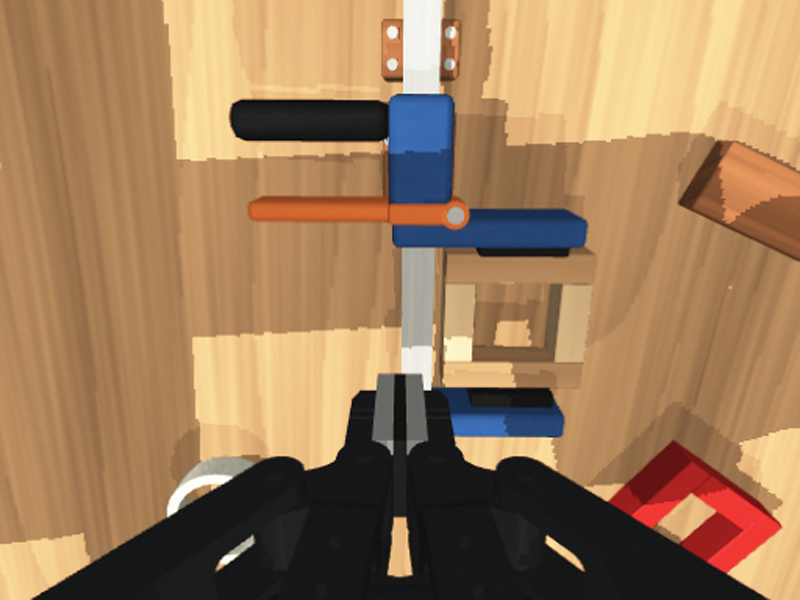

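The frame sits square between both rubber faces, at v≈250 and v≈388. The trigger is sprung back, and the other things nearby look untouched.

```bash
python3 -c "
from rig import hand_in
print(hand_in())"
```

```text
the job is handed in; nothing more can be done
None
```

The frame is clamped flat and square in the blue bar clamp; a fresh pull met about 16 N half-way through its travel (one earlier pull read about 18 N, under the 20 N crush limit), the trigger is sprung back out, and the job was handed in at about 18.6 s.

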